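# Slide the rack's shelf board into its notches

## Robot

A 7-joint arm with a two-finger parallel gripper is mounted at the origin on a cart in front of the work surface, level with it; the furniture and walls round the work are solid. World frame = base frame: x ahead of the robot, y to its left, z up, the work surface at z = 0. Lengths are in m, angles in rad, forces in N, time in s.
With the tool pointing down it reaches from about 0.4 to 0.875 m from the base axis. Payload 19.3 kg.
Tool frame: the origin (TCP) lies midway between the tips of the shut fingers; the grasp point (between the pads) lies 19 mm behind it; z points along the fingers, y is the line along which they close (so a half turn about z gives the same grasp; the last joint's range is limited). The gripper opens to 85 mm and grips with 20 to 120 N. Pads are 22 mm wide; open, the fingers measure 114 mm over their backs; the gripper's body (76 mm by 85 mm) begins 54 mm behind the grasp point. The pads swing forward as they close: fully open they stand 13 mm farther back than shut.
Start: joints at [1.08, 0.521, -0.036, 1.599, 0.021, 1.021, -0.113], TCP at [0.255, -0.57, 0.231] pointing down, gripper open.
Joint ranges: [-2.91, 2.91], [-0.3, 2.13], [-1.5, 1.42], [0.17, 2.43], [-1.26, 4.41], [0.16, 1.93], [-2.52, 2.52]. Speed limits (rad/s): [1.89, 1.89, 2.39, 2.39, 3.01, 3.01, 3.01].

## Interface

Orientations are given as [roll, pitch, yaw] about the fixed x, y, z axes, in that order (R = Rz(yaw) Ry(pitch) Rx(roll)).
In Python, from workcell import bot gives the robot as it stands.
- The arm moves only by the tool move_arm, never from a script. Its argument "moves" is a list that holds one entry, the list of rows, each a list of 7 numbers: the opening, from 0 (shut) to 1 (fully open), then the shift along the tool's x, y, z in units of 1000 mm (1.0 is 1000 mm), then the turn, a rotation vector about the tool's x, y, z in units of 2 pi rad (1.0 is 2 pi rad). A call has 1 to 5 rows; each row is the pose to reach, as a shift and turn from the pose commanded when the call began, along the tool's axes at that moment, turning the shorter way round; what a row does not reach only later rows make up. A row lasts 1/10 s, in which the tool goes at most 50 mm and 8.59 degrees, less where a joint would pass 70% of its speed; a pose out of reach is approached as far as the arm can. A call with a number of a shift or a turn outside -1 to 1 is refused whole. A call with a gripper value outside its range is refused whole. The fingers move at their own pace and stop on an object; "force" is the grip in N (left out, the last holds). Time passes only in rows, so rows that repeat a pose let the fingers close. It gives the time, the measured TCP pose, the force, the opening and the grip force at its end, in the units of the state.
- bot.observe(): the state, without advancing time (a new reading comes with each control period).
- bot.grab_frame(name): name is "scene" or "top" or "wrist"; returns the picture (480x640x3 uint8, red, green, blue); there is no depth.
- bot.camera_params(name): a dict with "vertical_fov" (degrees; the focal length in pixels is half the picture's height over the tangent of half this angle, whatever the lens; pixels are square), "cx", "cy" (the principal point, pixels), "R" (3x3) and "t" (3): a world point X has camera coordinates R X + t. Camera axes: x right, y down, z forward; pixel columns grow to the right and rows downward; lengths in m; the calibration is good to about 2 mm. A picture is of the moment at which its call begins: read the wrist's pose just before it. camera_params takes no time and is no camera call; for the wrist camera it gives the pose at the moment of the call.
- bot.job_done(): hands the job in; it is judged then, once.
The state is a dict: "clock": time; "qpos": joint angles; "qd": joint speeds; "joint_efforts": joint torques, N m; "position": TCP position; "tool_rot": TCP orientation; "force": force on the tool from outside, world axes, zero at the start; "moment": the same for the moment, N m; "grip_width": finger opening in m; "finger_force": force on a finger pad.
Only numpy, scipy, OpenCV 4.12 (cv2) and the standard library are available. Lean on these libraries where they do the work, as an engineer would, in place of code of your own. Each camera call takes 0.05 s, during which the arm holds its last target. There are 200 camera calls.

## Task

The loose grey shelf board of the low rail rack is out of place: with the fingertips, push it by its upright end lip along the rails until its feet drop into the notches, then take the fingers away. After that, press down on the board's flat top for a moment to make sure it sits home, and leave it there. Only push and press, never pinch or lift the board, and leave the two little dropper bottles and the beaker beside the rack where they stand.

Things in the scene. Friction and masses are not known exactly. Their poses are not given: they have to be found in the camera images.
- rack: Fixed low aluminium rack, 148 mm wide (x), 340 long (y -180 to +160), origin on the work surface, z up, turned about the vertical. Two rails along its y at |x| = 34..68 mm, tops 56 mm high; thin side guides at |x| = 70 reach 68 mm high. Each rail has two notches 26 mm long, 6 deep: outer half at y -125 (leading foot), inner half at y -25 (trailing foot). No end stop: rails go on to y -180.
- seat (a point): Point of the rack where the board's origin lies when the board is home: rack frame x 0, y -75 mm, z 50 mm, axes as the rack's. The board has about +/-3 mm of play along y there; the notch ends then stop it firmly.
- board: Loose grey board, 0.26 to 0.47 kg, 137 (x) by 140 (y) by 8 mm, on four 7 mm feet on the rails, axes parallel to the rack's. Origin: its centre, level with the feet's undersides; deck top 15 mm above. Starts 56 mm above the surface, 75 to 135 mm from the seat on the +y side; slides toward the rack's -y with 1 to 6 N, then falls 6 mm by itself. Leading feet are set wider than trailing ones.
- board_lip (a point): Where to push: centre of the outer (+y) face of the upright lip at the board's trailing end, 30 mm above the board's origin, 70 mm along the board's +y. The lip is 90 mm wide (x), 6 mm thick (y), and stands from the deck's top (15 mm above the board's origin) to 45 mm above the origin. Axes as the board's.
- board_deck (a point): Centre of the deck's flat top, 15 mm above the board's origin: where to press down. Clear for 55 mm to every side. Rigid.
- dropper: Bystander: white dropper bottle, 29 mm across, 71 mm tall, standing beside the rack on its +x side. Origin at the centre of its base.
- small_dropper: Bystander: smaller white dropper bottle, 25 mm across, 57 mm tall, standing beside the rack on its +x side. Origin at the centre of its base.
- beaker: Bystander: clear beaker, 55 mm across, 68 mm tall, standing beside the rack on its -x side. Origin at the centre of its base.

How it is judged:
By the outcome, as a careful person would: the job done as asked, in the order asked, and still so for the second after the job is handed in, with the robot touching nothing.
It also fails if it takes over 45 s, if anything falls off the work surface, if the arm or the gripper's body presses on something with over 40 N, if the wrist force passes 120 N, or if a joint passes its speed limit or range.

## Working session

There is one attempt and no reset: what is moved stays moved. The work goes in short steps, Python scripts to look and compute and a tool call to move; the robot and the scene stay as the last step left them, time stands still between calls to the robot, and variables do not carry over. Pictures are saved under pics/ and viewed, at most 10 in all, crops included, and the job is handed in when it is done.

Besides the shell and the picture viewer there is one more tool, called as a command line: name --argument value ..., lists and objects as JSON in quotes. move_arm: Moves the arm, as the interface text tells. Shifts and turns lie within -1 to 1; 1 stands for 1000 mm of shift or 2 pi rad of turn. Its arguments: {"type":"object","properties":{"moves":{"type":"array"},"force":{"type":"number"}},"required":["moves"]}

```bash
mkdir -p pics; python3 - <<'E'
from workcell import bot
import cv2
s=bot.observe();print(s)
for n in("scene","top"):
    cv2.imwrite(f"pics/{n}0.png",bot.grab_frame(n)[:,:,::-1]);print(n,bot.camera_params(n))
E
```

```text
{'clock': 0.0, 'qpos': array([ 1.079812  ,  0.52199924, -0.03633134,  1.59997709,  0.02120649,
        1.02111663, -0.1127768 ]), 'qd': array([ 0.00100148, -0.0013445 ,  0.00136735,  0.00081824, -0.00021911,
        0.00132068,  0.00196465]), 'joint_efforts': array([ 3.80748361e-04, -9.27098608e+01,  1.98005363e+00, -3.69919288e+01,
        1.78968371e-02,  8.33679718e-03, -4.71127385e-05]), 'position': array([ 0.25513114, -0.5701959 ,  0.23074597]), 'tool_rot': array([-3.14048068e+00,  8.32120264e-05,  4.20803848e-01]), 'force': array([-0.22957458, -0.75210096,  0.77252547]), 'moment': array([-0.00365249,  0.00113162,  0.01527432]), 'finger_force': 0.0, 'grip_width': 0.08536707875872745}
scene {'vertical_fov': 42.123812069059255, 'cx': 322.57369692673745, 'cy': 246.0359372298484, 'R': array([[-0.86152488, -0.50757589, -0.01189928],
       [-0.35278934,  0.61532641, -0.70492063],
       [ 0.36512266, -0.60310872, -0.70918637]]), 't': array([0.5600956 , 0.16246648, 0.95418683])}
top {'vertical_fov': 46.40643611585907, 'cx': 324.7014395003702, 'cy': 242.8780791399966, 'R': array([[-2.70379551e-03, -9.99153947e-01,  4.10375312e-02],
       [-9.97497049e-01, -2.04819315e-04, -7.07078127e-02],
       [ 7.06563954e-02, -4.11259957e-02, -9.96652560e-01]]), 't': array([0.12485582, 0.546831  , 0.89968456])}
```

View pics/top0.png

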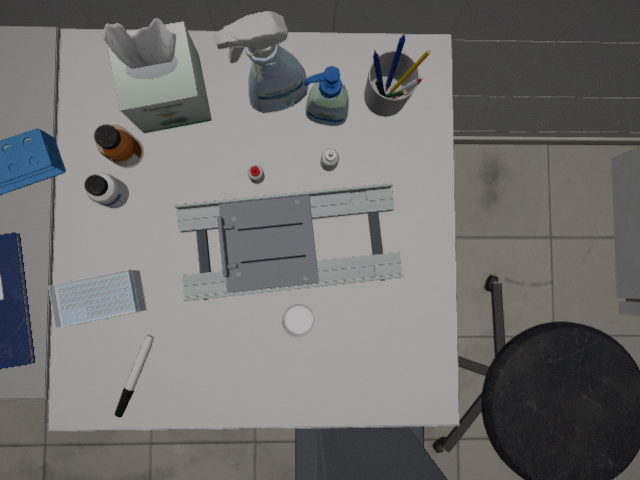

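View pics/scene0.png

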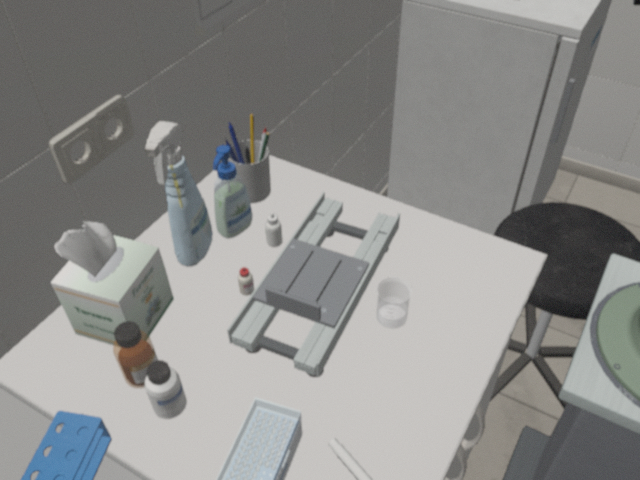

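The top view shows the board at about (222–318, 195–292), with its lip at the left near x≈225, y 218–276. The rack spans (178,206)–(402,275), the droppers are at (256,173) and (330,158), and the beaker is at (298,320). The lip is on world +y. Next I'll zoom in and measure.

```bash
cat > h.py <<'E'
import numpy as np,cv2
from workcell import bot
def cast(n,uv,z,P=None):
    P=P or bot.camera_params(n);f=240/np.tan(np.radians(P["vertical_fov"]/2))
    R,t=P["R"],P["t"];c=-R.T@t
    d=R.T@np.array([(uv[0]-P["cx"])/f,(uv[1]-P["cy"])/f,1]);return c+d*(z-c[2])/d[2]
def proj(n,X,P=None):
    P=P or bot.camera_params(n);f=240/np.tan(np.radians(P["vertical_fov"]/2))
    q=P["R"]@np.array(X)+P["t"];return q[:2]/q[2]*f+[P["cx"],P["cy"]]
E
python3 - <<'E'
from h import *
im=cv2.imread("pics/top0.png")
cv2.imwrite("pics/top0c.png",cv2.resize(im[170:320,165:415],None,fx=3.2,fy=3.2,interpolation=cv2.INTER_CUBIC))
for uv in[(222,204),(309,195),(318,285),(229,292)]:print("deck",cast("top",uv,.071))
for uv in[(222,219),(227,276)]:print("lip",cast("top",uv,.101))
for uv in[(178,206),(392,186),(402,277),(184,299)]:print("rack",cast("top",uv,.062))
E
```

```text
deck [0.60296971 0.28410577 0.071     ]
deck [0.61741225 0.15052403 0.071     ]
deck [0.47849666 0.13685062 0.071     ]
deck [0.4682788  0.27216662 0.071     ]
lip [0.57639891 0.2796098  0.101     ]
lip [0.49219915 0.27145417 0.101     ]
rack [0.60091005 0.35294469 0.062     ]
rack [0.6336168  0.01970269 0.062     ]
rack [0.49050977 0.00564307 0.062     ]
rack [0.45769899 0.34161758 0.062     ]
```

View pics/top0c.png

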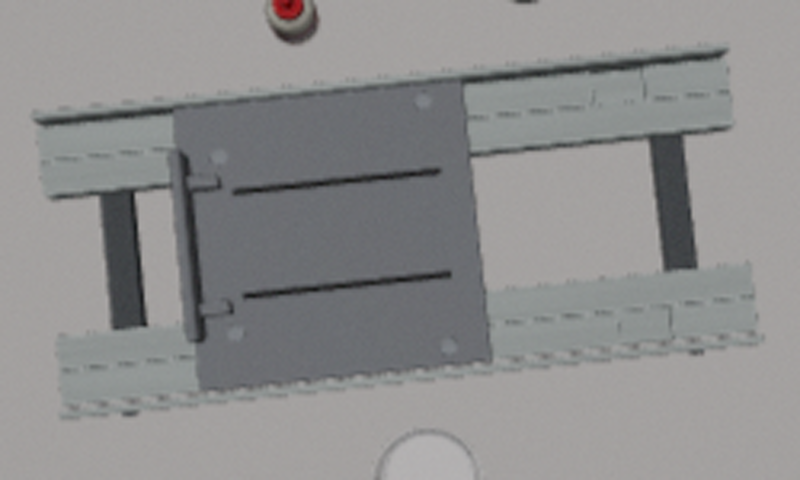

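move_arm --moves '[[[0,0.375,-0.238,0,0,0,-0.1],[0,0.375,-0.238,0,0,0,-0.1],[0,0.375,-0.238,0,0,0,-0.1],[0,0.375,-0.238,0,0,0,-0.1],[0,0.375,-0.238,0,0,0,-0.1]]]'

```text
clock: 0.6
position: [0.3938, -0.3602, 0.2312]
tool_rot: [-3.141, -0.0, 1.055]
force: [1.3, 0.0, -0.4]
grip_width: 0.0125
finger_force: 0.0
```

```bash
cat >> h.py <<'E'
from scipy.spatial.transform import Rotation as Ro
def rel(X,yaw=1.668):
    s=bot.observe();R=Ro.from_euler("xyz",s["tool_rot"])
    print("t",s["clock"],"pos",s["position"].round(4),"rot",s["tool_rot"].round(3),"F",s["force"].round(1),"q",s["qpos"].round(2),"w",round(s["grip_width"],3))
    print("shift",(R.inv().apply(np.array(X)-s["position"])).round(4),"turn",((R.inv()*Ro.from_euler("xyz",[np.pi,0,yaw])).as_rotvec()/2/np.pi).round(4))
E
python3 -c "
from h import *
rel([.53,.33,.23])"
```

```text
t 0.6 pos [ 0.3938 -0.3602  0.2312] rot [-3.141 -0.     1.055] F [ 1.3  0.  -0.4] q [ 0.82  0.39 -0.25  1.83  0.12  0.94  0.  ] w 0.012
shift [ 0.6675 -0.2221  0.0013] turn [-0.     -0.     -0.0976]
```

move_arm --moves '[[[0,0.668,-0.222,0,0,0,-0.098],[0,0.668,-0.222,0,0,0,-0.098],[0,0.668,-0.222,0,0,0,-0.098],[0,0.668,-0.222,0,0,0,-0.098],[0,0.668,-0.222,0,0,0,-0.098]]]'

```text
clock: 1.1
position: [0.443, -0.1152, 0.2313]
tool_rot: [-3.142, 0.0, 1.67]
force: [1.7, -1.3, -0.0]
grip_width: 0.0003
finger_force: 0.0
```

```bash
python3 -c "
from h import *
rel([.53,.33,.23])"
```

```text
t 1.1 pos [ 0.443  -0.1152  0.2313] rot [-3.142  0.     1.67 ] F [ 1.7 -1.3 -0. ] q [ 0.53  0.29 -0.49  2.    0.17  0.89  0.05] w 0.0
shift [0.4343 0.1309 0.0013] turn [-0.      0.      0.0004]
```

move_arm --moves '[[[0,0.434,0.131,0,0,0,0],[0,0.434,0.131,0,0,0,0],[0,0.434,0.131,0,0,0,0],[0,0.434,0.131,0,0,0,0],[0,0.434,0.131,0,0,0,0]]]'

```text
clock: 1.6
position: [0.4925, 0.1299, 0.2313]
tool_rot: [-3.142, 0.0, 1.665]
force: [-0.0, -0.1, 1.3]
grip_width: 0.0001
finger_force: 0.0
```

```bash
python3 -c "
from h import *
rel([.53,.33,.23])"
```

```text
t 1.6 pos [0.4925 0.1299 0.2313] rot [-3.142  0.     1.665] F [-0.  -0.1  1.3] q [ 0.07  0.38 -0.57  1.88  0.25  0.95 -0.52] w 0.0
shift [0.1957 0.056  0.0012] turn [-0.      0.     -0.0006]
```

move_arm --moves '[[[0,0.196,0.056,0,0,0,0],[0,0.196,0.056,0,0,0,0],[0,0.196,0.056,0,0,0,0],[0,0.196,0.056,0,0,0,0],[0,0.196,0.056,0,0,0,0]]]'

```text
clock: 2.1
position: [0.5284, 0.3349, 0.2306]
tool_rot: [-3.14, -0.003, 1.671]
force: [-1.2, -0.8, -0.1]
grip_width: 0.0
finger_force: 0.0
```

```bash
python3 -c "
from h import *
rel([.53,.33,.081])
P=bot.camera_params('wrist');cv2.imwrite('pics/w1.png',bot.grab_frame('wrist')[:,:,::-1])
b=np.array([.5418,.2109]);d=np.array([-.0973,.9953])
for q in ([*(b+.07*d),.086],[*(b+.07*d),.101]):print(proj('wrist',q,P))"
```

```text
t 2.1 pos [0.5284 0.3349 0.2306] rot [-3.140e+00 -3.000e-03  1.671e+00] F [-1.2 -0.8 -0.1] q [-0.28  0.57 -0.57  1.58  0.33  1.09 -0.83] w 0.0
shift [-0.0055  0.0013  0.1496] turn [-0.0002 -0.0005  0.0004]
[322.014007   286.24388629]
[322.02944685 293.97392478]
```

View pics/w1.png

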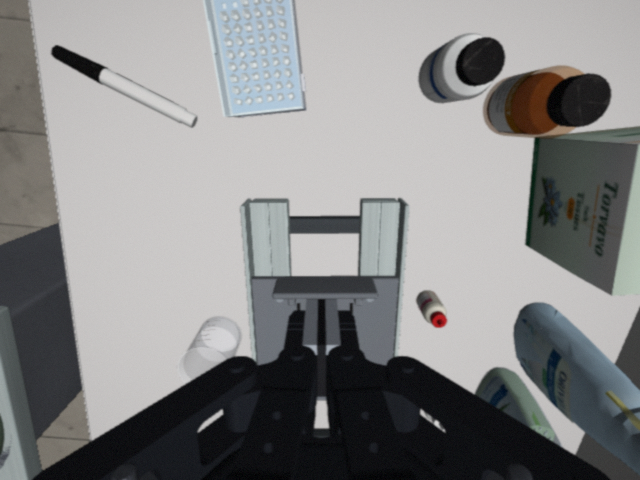

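The rack is upright in the wrist view, so the yaw is right. The lip's outer face is at rows 279–298, x 273–378, within 3–4 px of the prediction. I'll go down behind it.

move_arm --moves '[[[0,0,0,0.05,0,0,0],[0,0,0,0.1,0,0,0],[0,0,0,0.149,0,0,0],[0,-0.01,0.001,0.149,0,0,0],[0,-0.02,0.001,0.149,0,0,0]]]'

```text
clock: 2.65
position: [0.533, 0.3072, 0.0829]
tool_rot: [-3.141, 0.001, 1.664]
force: [0.7, 0.1, 0.4]
grip_width: -0.0001
finger_force: 0.0
```

```bash
python3 -c "
from h import *
rel([.552-.0973*.081,.1153+.9953*.081,.081])"
```

```text
t 2.65 pos [0.533  0.3072 0.0829] rot [-3.141e+00  1.000e-03  1.664e+00] F [0.7 0.1 0.4] q [-0.29  0.73 -0.49  1.72  0.45  0.81 -0.9 ] w -0.0
shift [-0.1119  0.0006  0.002 ] turn [-0.0001  0.0001 -0.0006]
```

move_arm --moves '[[[0,-0.01,0,0.001,0,0,0],[0,-0.018,0,0.001,0,0,0],[0,-0.026,0,0.001,0,0,0],[0,-0.036,0,0.001,0,0,0],[0,-0.046,0,0.001,0,0,0]]]'

```text
clock: 3.15
position: [0.5376, 0.263, 0.0825]
tool_rot: [3.14, -0.001, 1.665]
force: [-0.5, 5.8, 3.5]
grip_width: 0.0003
finger_force: 2.5
```

move_arm --moves '[[[0,-0.01,0,0,0,0,0],[0,-0.02,0,0,0,0,0],[0,-0.03,0,0,0,0,0],[0,-0.038,0,0,0,0,0],[0,-0.044,0,0,0,0,0]]]'

```text
clock: 3.65
position: [0.5421, 0.219, 0.0822]
tool_rot: [3.139, -0.001, 1.665]
force: [3.3, 6.6, 3.5]
grip_width: 0.0001
finger_force: 3.3
```

```bash
python3 -c "
from h import *
rel([.552-.0973*.081,.1153+.9953*.081,.081])
im=bot.grab_frame('top')[:,:,::-1];cv2.imwrite('pics/t2.png',cv2.resize(im[170:320,165:415],None,fx=3.2,fy=3.2,interpolation=cv2.INTER_CUBIC))"
```

```text
t 3.65 pos [0.5421 0.219  0.0822] rot [ 3.139e+00 -1.000e-03  1.665e+00] F [3.3 6.6 3.5] q [-0.14  0.69 -0.5   1.81  0.46  0.75 -0.79] w 0.0
shift [-0.0232 -0.0001  0.0012] turn [ 0.0003 -0.0002 -0.0005]
```

View pics/t2.png

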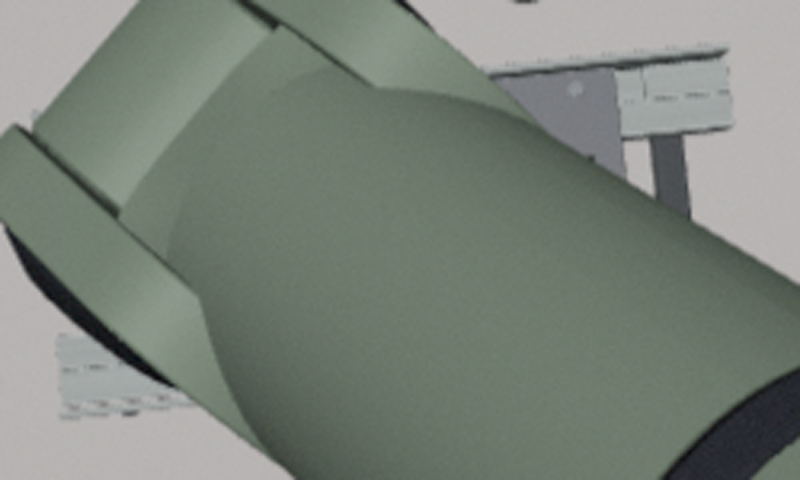

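The board is sliding with about 6 N, and its front edge is at crop x≈615, so roughly 23 mm remain. I'll go slower from here.

move_arm --moves '[[[0,-0.004,0,0,0,0,0],[0,-0.008,0,0,0,0,0],[0,-0.011,0,0,0,0,0],[0,-0.014,0,0,0,0,0],[0,-0.016,0,0,0,0,0]]]'

```text
clock: 4.2
position: [0.5435, 0.2037, 0.082]
tool_rot: [3.139, -0.001, 1.665]
force: [3.7, 6.8, 2.9]
grip_width: 0.0001
finger_force: 3.3
```

move_arm --moves '[[[0,-0.001,0,0,0,0,0],[0,-0.002,0,0,0,0,0],[0,-0.003,0,0,0,0,0],[0,-0.004,0,0,0,0,0]]]'

```text
clock: 4.6
position: [0.5439, 0.1998, 0.082]
tool_rot: [3.139, -0.001, 1.665]
force: [3.1, 6.4, 1.5]
grip_width: -0.0002
finger_force: 3.0
```

move_arm --moves '[[[0,-0.001,0,0,0,0,0],[0,-0.002,0,0,0,0,0],[0,-0.003,0,0,0,0,0],[0,-0.004,0,0,0,0,0]]]'

```text
clock: 5.0
position: [0.5436, 0.1955, 0.0816]
tool_rot: [3.141, -0.001, 1.665]
force: [0.9, 5.1, 3.6]
grip_width: 0.0003
finger_force: 2.8
```

move_arm --moves '[[[0,-0.001,0,0,0,0,0],[0,-0.002,0,0,0,0,0]]]'

```text
clock: 5.2
position: [0.5438, 0.1935, 0.0816]
tool_rot: [3.141, -0.001, 1.665]
force: [0.4, 6.1, 3.2]
grip_width: -0.0001
finger_force: 2.8
```

move_arm --moves '[[[0,-0.001,0,0,0,0,0],[0,-0.002,0,0,0,0,0]]]'

```text
clock: 5.4
position: [0.5439, 0.193, 0.0817]
tool_rot: [3.14, -0.003, 1.666]
force: [-0.7, 17.1, -0.2]
grip_width: 0.0001
finger_force: 8.2
```

```bash
python3 -c "
from h import *
rel([.552-.0973*.081,.1153+.9953*.081,.081])
im=bot.grab_frame('scene')[:,:,::-1];cv2.imwrite('pics/s3.png',cv2.resize(im[180:380,220:420],None,fx=3,fy=3,interpolation=cv2.INTER_CUBIC))"
```

```text
t 5.4 pos [0.5439 0.193  0.0817] rot [ 3.140e+00 -3.000e-03  1.666e+00] F [-0.7 17.1 -0.2] q [-0.09  0.69 -0.5   1.83  0.46  0.74 -0.75] w 0.0
shift [0.0029 0.0005 0.0007] turn [ 0.0002 -0.0004 -0.0003]
```

View pics/s3.png

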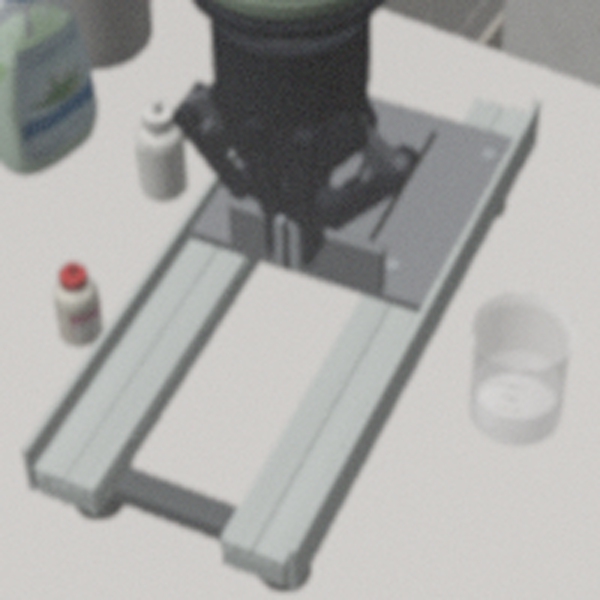

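Force rose to 17 N, which is a firm stop. The picture shows the deck low against the rail tops (edge from (190,240) to (415,310) in the crop) with the bystanders untouched. I'll back off, rise, and move over the deck.

move_arm --moves '[[[0,0.015,0,0,0,0,0],[0,0.03,0,0,0,0,0],[0,0.03,0,-0.04,0,0,0],[0,0.03,0,-0.08,0,0,0],[0,0.0,0,-0.08,0,0,0]]]'

```text
clock: 5.95
position: [0.5446, 0.1965, 0.1659]
tool_rot: [3.136, -0.004, 1.67]
force: [1.6, -0.1, -1.4]
grip_width: -0.0002
finger_force: 0.0
```

move_arm --moves '[[[0,-0.04,0,0,0,0,0],[0,-0.081,0,0,0,0,0],[0,-0.081,0,0.04,0,0,0],[0,-0.081,0,0.075,0,0,0],[0,-0.081,0,0.085,0,0,0]]]'

```text
clock: 6.45
position: [0.5497, 0.1105, 0.0734]
tool_rot: [-3.137, 0.001, 1.665]
force: [-0.2, 0.3, -0.4]
grip_width: 0.0002
finger_force: 0.0
```

```bash
python3 -c "
from h import *
rel([.552,.1153,.065])"
```

```text
t 6.45 pos [0.5497 0.1105 0.0734] rot [-3.137e+00  1.000e-03  1.665e+00] F [-0.2  0.3 -0.4] q [ 0.04  0.68 -0.49  1.87  0.47  0.71 -0.62] w 0.0
shift [0.0046 0.0028 0.0084] turn [-0.0007  0.0001 -0.0004]
```

TCP z is 0.0734 with no contact, already below what an unseated deck plus margin would allow. Now I'll press gently.

move_arm --moves '[[[0,0,0,0.003,0,0,0],[0,0,0,0.005,0,0,0],[0,0,0,0.006,0,0,0]]]'

```text
clock: 6.75
position: [0.5521, 0.111, 0.0715]
tool_rot: [3.14, -0.0, 1.665]
force: [-0.3, 0.6, -0.5]
grip_width: -0.0001
finger_force: 0.0
```

move_arm --moves '[[[0,0,0,0.001,0,0,0],[0,0,0,0.002,0,0,0]]]'

```text
clock: 6.95
position: [0.5518, 0.1106, 0.0689]
tool_rot: [3.141, 0.0, 1.665]
force: [-0.8, -0.1, -0.3]
grip_width: 0.0002
finger_force: 0.0
```

move_arm --moves '[[[0,0,0,0.001,0,0,0],[0,0,0,0.002,0,0,0],[0,0,0,0.003,0,0,0],[0,0,0,0.004,0,0,0]]]'

```text
clock: 7.35
position: [0.5516, 0.1105, 0.065]
tool_rot: [3.141, 0.0, 1.665]
force: [-9.7, -2.8, 34.3]
grip_width: -0.0001
finger_force: 16.9
```

move_arm --moves '[[[0,0,0,0.001,0,0,0],[0,0,0,0.001,0,0,0]]]'

```text
clock: 7.55
position: [0.5516, 0.1105, 0.0649]
tool_rot: [3.141, 0.001, 1.665]
force: [-12.1, -4.2, 35.7]
grip_width: 0.0001
finger_force: 18.5
```

The deck is firm at z = 0.065 under 35 N, which is exactly home height. I'll lift off and check.

move_arm --moves '[[[0,0,0,-0.002,0,0,0],[0,0,0,-0.03,0,0,0],[0,0,0,-0.08,0,0,0],[0,0,0,-0.13,0,0,0],[0,0,0,-0.17,0,0,0]]]'

```text
clock: 8.05
position: [0.5515, 0.1107, 0.236]
tool_rot: [3.14, -0.0, 1.665]
force: [0.9, -0.0, -0.7]
grip_width: -0.0005
finger_force: 0.0
```

move_arm --moves '[[[0,-0.05,0,0,0,0,0],[0,-0.1,0,0,0,0,0],[0,-0.15,0,0,0,0,0],[0,-0.2,0,0,0,0,0],[0,-0.24,0,0,0,0,0]]]'

```text
clock: 8.55
position: [0.5737, -0.1317, 0.2332]
tool_rot: [-3.141, 0.001, 1.663]
force: [0.5, 0.8, 0.1]
grip_width: -0.0
finger_force: 0.0
```

```bash
python3 -c "
from h import *
rel([.552,.1153,.065])
im=bot.grab_frame('top')[:,:,::-1];cv2.imwrite('pics/t4.png',cv2.resize(im[140:340,165:415],None,fx=3,fy=3,interpolation=cv2.INTER_CUBIC))"
```

```text
t 8.55 pos [ 0.5737 -0.1317  0.2332] rot [-3.141e+00  1.000e-03  1.663e+00] F [0.5 0.8 0.1] q [ 0.5   0.51 -0.54  1.68  0.29  1.04 -0.04] w -0.0
shift [0.2481 0.0012 0.1681] turn [-0.      0.0001 -0.0008]
```

View pics/t4.png

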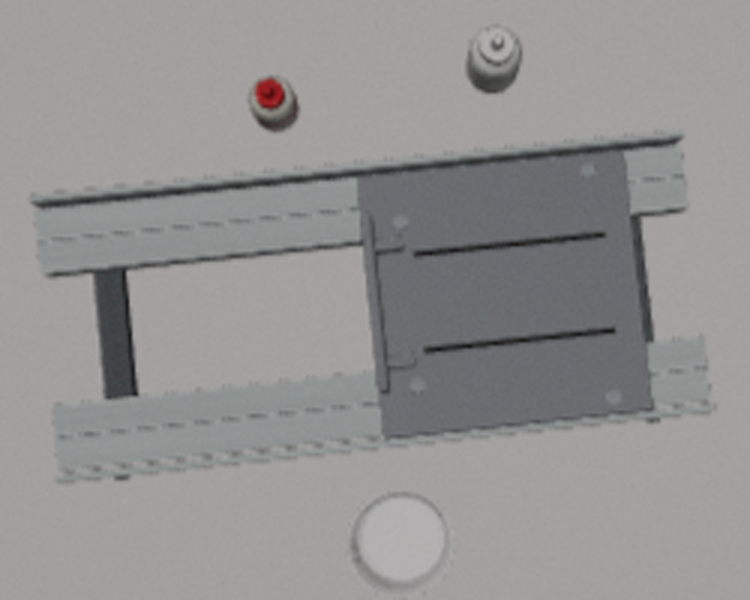

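The board lies square on the rack, with its deck from (360,180) to (650,410) in the crop. The droppers and beaker have not moved, and the arm is clear.

```bash
python3 -c "
from workcell import bot
print(bot.job_done())"
```

```text
the job is handed in; nothing more can be done
None
```

The board is home in its notches: I pushed it there by the lip, pressed the deck down at its 65 mm seated height with about 35 N, left the bottles and beaker where they stood, moved the arm clear and handed the job in at about 8.6 s.

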